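Hang the keyhole board on the screw of its stand

TASK

One of the two small wooden boards in the rack has a keyhole cut-out, a wide round opening with a narrow slot above it. Take that board and hang it upright on the screw of the white upright stand: pass the round opening over the screw's head, then let the board down so that the screw's neck ends at the top of the narrow slot, and let go. Leave the other board standing in the rack.

Things in the scene. Friction and masses are not known exactly. Their poses are not given: they have to be found in the camera images.
- keyhole_board: Board to hang: light wood, 210 high, 110 wide, 10 mm thick, 0.16 kg, upright in a rack slot. Top 38 mm: grip tab 66 wide. Keyhole through it, heights over the foot: round opening 44 diameter centred at 95 mm, narrowing (110 to 120 mm) into a slot 13 wide that ends at 142 mm. Origin: centre of the foot; x through the thickness (away from the robot), y along the width, z up. Front and back alike.
- slot_end (a point): A point on the keyhole board, 138 mm above the foot on its centre line and in mid thickness: where the axis of the screw's neck comes to lie when the board hangs. Axes as the board's.
- plain_board: The other board, to be left in the rack's other slot: same wood, outline and size, but with only a 14 mm round hole 136 mm above the foot. Origin and axes as for the keyhole board.
- rack: Fixed low rack: grey base 150 x 140 x 12 mm, on which the boards' feet stand; steel wire hoops 60 mm high form two slots 14 mm wide along its y, at x = -40 and +40 mm; either board may be in either. Pins 32 mm high close the slot ends. It stands left or right of the robot's centre line, the stand on the other side. Origin: centre of the underside; x roughly away from the robot, z up.
- stand: Fixed stand: grey base 110 x 140 x 12 mm (x -45 to +65 mm), white upright panel 120 wide, 16 thick, top 182 mm above the worktop, front face at x = +14 mm. A screw sticks out of that face, level, towards -x. Origin: on the worktop under the middle of the screw's neck; x points into the panel (roughly away from the robot), z up.
- screw_neck (a point): Middle of the screw's neck on the stand, 165 mm above the worktop; axes as the stand's. Neck 9 mm thick, 28 mm long, from the panel (x = +14 mm) to the head (x = -14 mm); round head 22 mm in diameter, 6 mm thick, to x = -20 mm. A hanging board's mid thickness lies within 9 mm of this point, its foot about 27 and its top 237 mm above the worktop.

How it is judged:
At the end, for the whole second after the job is handed in: Board at rest on the screw between head and panel: slot-end point within 16 mm of mid-neck and 8 mm along the board's height, upright within 15 degrees, facing as the stand within 20 degrees; plain board upright in its place in the rack, never moved over 30 mm (distance between slot_end and screw_neck below 0.016 m and z of screw_neck in the frame of slot_end between -0.008 and 0.008 m and angle between keyhole_board's own z axis and vertical below 0.26 rad and angle between the x axis of keyhole_board and the x axis of stand, either way round below 0.35 rad and linear speed of keyhole_board below 0.03 m/s and angle between plain_board's own z axis and vertical below 0.2 rad and horizontal distance between plain_board and rack below 0.055 m and height (world z) of plain_board below 0.025 m); the robot touches nothing.
It fails at once if the plain board is pulled up or out of its place in the rack (distance of plain_board from where it was at the start of the episode above 0.03 m).
It also fails if it takes over 42 s, if anything falls off the work surface, if the arm or the gripper's body presses on something with over 40 N, if the wrist force passes 120 N, or if a joint passes its speed limit or range.

ROBOT

A 7-joint arm with a two-finger parallel gripper is mounted at the origin on a cart in front of the work surface, level with it; the furniture and walls round the work are solid. World frame = base frame: x ahead of the robot, y to its left, z up, the work surface at z = 0. Lengths are in m, angles in rad, forces in N, time in s.
With the tool pointing down it reaches from about 0.35 to 0.9 m from the base axis. Payload 7.2 kg.
Tool frame: the origin (TCP) lies on the centre line of the jaws, within the pads' length; the fingertips stand 8 mm ahead of it and the grasp point (between the pads) lies 11 mm behind it; y points along the fingers, z is the direction in which the jaws open and shut, and the axes are right-handed (so a half turn about y gives the same grasp; the last joint's range is limited). The gripper opens to 88 mm and grips with 3 to 60 N. Pads are 20 mm wide; open, the fingers measure 115 mm over their backs; the gripper's body (75 mm by 178 mm) begins 61 mm behind the grasp point.
Start: joints at [1.094, 0.411, -0.013, 1.596, 0.006, 1.134, -0.082], TCP at [0.248, -0.574, 0.231] pointing down, gripper open.
Joint ranges: [-2.95, 2.95], [-0.29, 1.99], [-1.47, 1.44], [0.14, 2.54], [-1.03, 4.17], [0.13, 1.85], [-2.86, 2.86]. Speed limits (rad/s): [2.39, 2.39, 3.01, 3.01, 3.14, 3.14, 3.14].

INTERFACE

Orientations are given as a 3x3 rotation matrix whose columns are the frame's x, y, z axes.
In Python, from station import r gives the robot as it stands.
- The arm moves only by the tool send_rows, never from a script. Its argument "targets" is a list of rows, each a list of 3 entries, a list of its own where there are three numbers: the turn, a rotation vector about the world's x, y, z in degrees, then the shift along the world's x, y, z in cm, then the opening, from -1 (shut) to 1 (fully open). A call has 1 to 20 rows; each row shifts and turns the commanded pose from where the row before left it; what a row does not reach is not made up. A row lasts 1/8 s, in which the tool goes at most 62.5 mm and 10.7 degrees, less where a joint would pass 70% of its speed; a pose out of reach is approached as far as the arm can. A call with a gripper value outside its range is refused whole. The fingers move at their own pace and stop on an object; "newtons" is the grip in N (left out, the last holds). Time passes only in rows, so rows that do not move let the fingers close. It gives the time, the measured TCP pose, the force and the opening at its end, in the units of the state.
- r.sense(): the state, without advancing time (a new reading comes with each control period).
- r.read_camera(name): name is "scene" or "top" or "wrist"; returns a dict with "image" (480x640x3 uint8, red, green, blue), "fovy" (degrees; the focal length in pixels is half the picture's height over the tangent of half this angle, whatever the lens; pixels are square), "cx", "cy" (the principal point, pixels), "world_from_camera" (4x4, takes a point from camera to world coordinates). Camera axes: x right, y down, z forward; pixel columns grow to the right and rows downward; lengths in m; the calibration is good to about 2 mm. A picture is of the moment at which its call begins. There is no depth.
- r.hand_in(): hands the job in, once; it reports no verdict.
The state is a dict: "time": time; "joint_pos": joint angles; "joint_velocities": joint speeds; "tau": joint torques, N m; "position": TCP position; "tcp_rot": TCP orientation; "force": force on the tool from outside, world axes, zero at the start; "moment": the same for the moment, N m; "width": finger opening in m.
Only numpy, scipy, OpenCV 4.12 (cv2) and the standard library are available. Lean on these libraries where they do the work, as an engineer would, in place of code of your own. Each camera call takes 0.05 s, during which the arm holds its last target.

## Working session

There is one attempt and no reset: what is moved stays moved. The work goes in short steps, Python scripts to look and compute and a tool call to move; the robot and the scene stay as the last step left them, time stands still between calls to the robot, and variables do not carry over. Pictures are saved under pics/ and viewed, and the job is handed in when it is done.

Besides the shell and the picture viewer there is one more tool, called by a JSON object that holds its "fn" and its "kwargs". send_rows: Moves the arm, as the interface text tells. Its arguments: {"type":"object","properties":{"targets":{"type":"array"},"newtons":{"type":"number"}},"required":["targets"]}

```bash
ls; mkdir -p pics; cat > h.py <<'E'
import numpy as np, cv2
from station import r
def shot(name,fn):
    c=r.read_camera(name); cv2.imwrite('pics/'+fn,c['image'][:,:,::-1])
    np.savez('pics/'+fn+'.npz',**{k:np.array(v) for k,v in c.items()})
    return c
def load(fn): return dict(np.load('pics/'+fn+'.npz'))
def ray(c,u,v):
    f=240/np.tan(np.radians(float(c['fovy']))/2); T=c['world_from_camera']
    d=T[:3,:3]@np.array([(u-c['cx'])/f,(v-c['cy'])/f,1]); return T[:3,3],d/np.linalg.norm(d)
def onz(c,u,v,z):
    o,d=ray(c,u,v); return o+d*(z-o[2])/d[2]
def proj(c,p):
    f=240/np.tan(np.radians(float(c['fovy']))/2); T=c['world_from_camera']
    q=T[:3,:3].T@(np.array(p)-T[:3,3]); return np.array([q[0]/q[2]*f+c['cx'],q[1]/q[2]*f+c['cy']])
def tri(c1,p1,c2,p2):
    o1,d1=ray(c1,*p1);o2,d2=ray(c2,*p2)
    A=np.stack([d1,-d2],1); s=np.linalg.lstsq(A,o2-o1,rcond=None)[0]
    a=o1+s[0]*d1;b=o2+s[1]*d2; return (a+b)/2,np.linalg.norm(a-b)
E
python3 - <<'E'
from h import *
np.set_printoptions(precision=3,suppress=True)
for n in ['scene','top','wrist']:
    c=shot(n,n+'0.png'); print(n,c['fovy'],c['cx'],c['cy']);print(c['world_from_camera'])
s=r.sense();print(s)
E
```

```text
pics
scene 55.448904186786805 314.88890543235465 238.2373030328814
[[-0.775 -0.33   0.54   0.058]
 [-0.632  0.424 -0.649  0.557]
 [-0.014 -0.844 -0.537  0.596]
 [ 0.     0.     0.     1.   ]]
top 56.62567547022424 310.98920006898584 240.50679425785427
[[-0.026 -0.988  0.153  0.37 ]
 [-0.999  0.031  0.028 -0.012]
 [-0.032 -0.152 -0.988  0.969]
 [ 0.     0.     0.     1.   ]]
wrist 70.22336071407092 323.0887460943061 235.70758121595165
[[ 0.397 -0.876 -0.274  0.325]
 [-0.918 -0.379 -0.117 -0.541]
 [-0.002  0.298 -0.955  0.383]
 [ 0.     0.     0.     1.   ]]
{'time': 0.15, 'joint_pos': array([ 1.094,  0.412, -0.013,  1.597,  0.006,  1.134, -0.082]), 'joint_velocities': array([-0.001, -0.   ,  0.001, -0.004,  0.002, -0.001,  0.   ]), 'tau': array([  0.002, -58.833,   0.643, -29.129,  -0.054,   0.016,   0.   ]), 'position': array([ 0.248, -0.573,  0.23 ]), 'tcp_rot': array([[-0.918, -0.001,  0.398],
       [-0.398,  0.001, -0.918],
       [ 0.   , -1.   , -0.001]]), 'force': array([-0.103, -0.212,  0.702]), 'moment': array([0.039, 0.044, 0.   ]), 'width': 0.0878147912635567}
```

View pics/scene0.png

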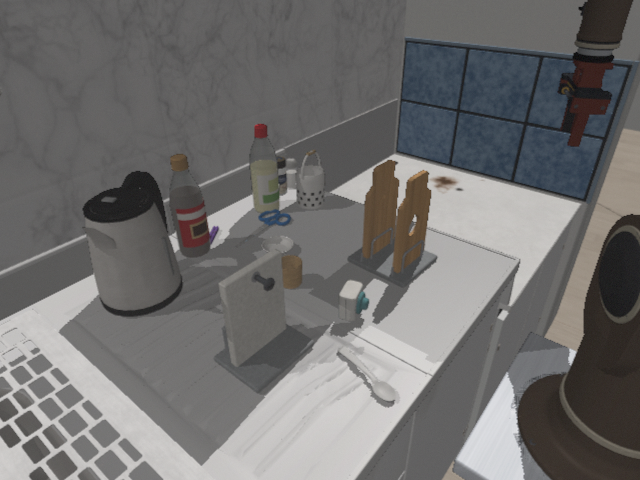

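View pics/top0.png

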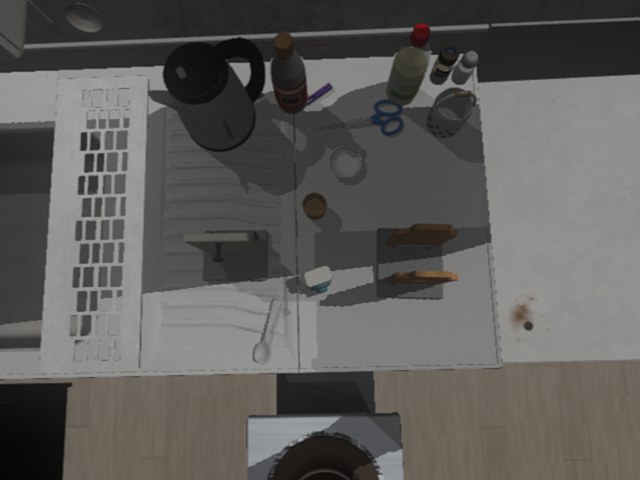

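View pics/wrist0.png

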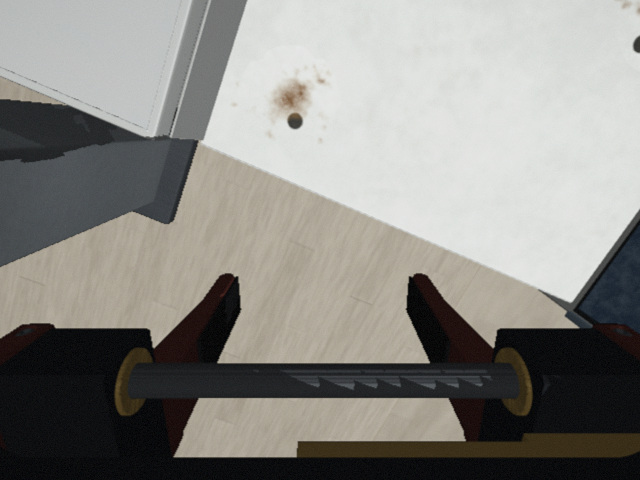

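```bash
python3 - <<'E'
from h import *
a=cv2.imread('pics/scene0.png')[150:290,330:450]; cv2.imwrite('pics/s0a.png',cv2.resize(a,None,fx=4.2,fy=4.2,interpolation=cv2.INTER_CUBIC))
a=cv2.imread('pics/scene0.png')[230:390,200:330]; cv2.imwrite('pics/s0b.png',cv2.resize(a,None,fx=3.7,fy=3.7,interpolation=cv2.INTER_CUBIC))
a=cv2.imread('pics/top0.png')[210:310,170:470]; cv2.imwrite('pics/t0a.png',np.clip(cv2.resize(a,None,fx=2.6,fy=2.6,interpolation=cv2.INTER_CUBIC).astype(float)*1.6,0,255))
E
```

```text
[ WARN:0@0.601] global loadsave.cpp:1063 imwrite_ Unsupported depth image for selected encoder is fallbacked to CV_8U.
```

View pics/s0a.png

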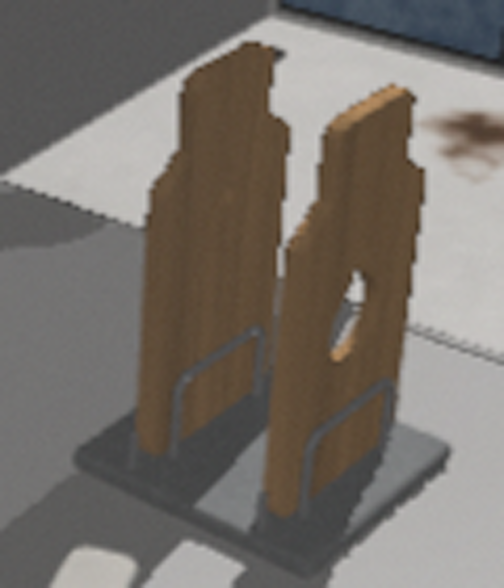

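View pics/s0b.png

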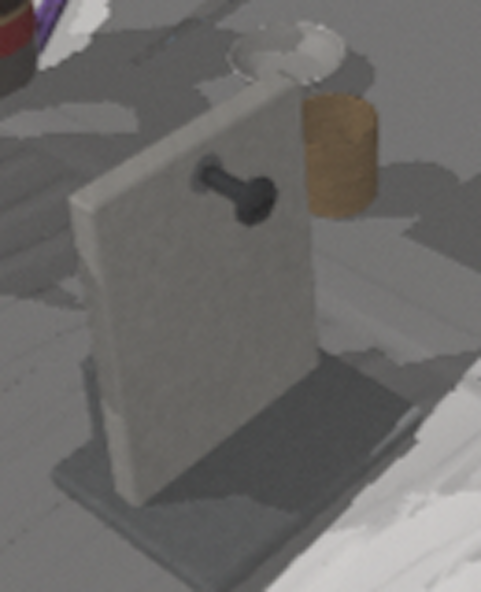

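View pics/t0a.png

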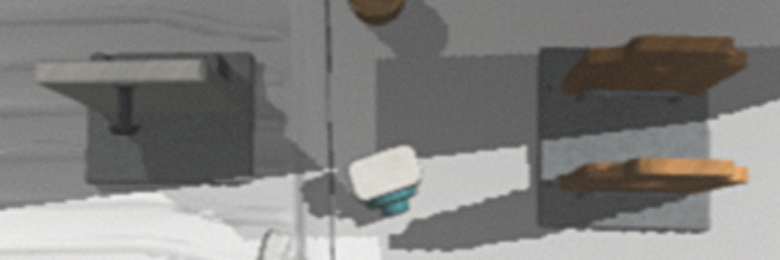

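```bash
python3 - <<'E'
from h import *
def cr(fn,src,x0,x1,y0,y1,k,g=1.5):
    a=cv2.imread('pics/'+src)[y0:y1,x0:x1]; a=np.clip(cv2.resize(a,None,fx=k,fy=k,interpolation=cv2.INTER_NEAREST).astype(float)*g,0,255).astype(np.uint8)
    for x in range(x0,x1,10): cv2.putText(a,str(x),((x-x0)*k,10),0,.35,(255,255,0)); cv2.line(a,((x-x0)*k,0),((x-x0)*k,a.shape[0]),(90,90,0),1)
    for y in range(y0,y1,10): cv2.putText(a,str(y),(0,(y-y0)*k+10),0,.35,(255,255,0)); cv2.line(a,(0,(y-y0)*k),(a.shape[1],(y-y0)*k),(90,90,0),1)
    cv2.imwrite('pics/'+fn,a)
cr('t0r.png','top0.png',370,465,215,305,8)
cr('t0s.png','top0.png',180,275,220,290,8)
cr('s0r.png','scene0.png',345,440,155,285,4)
cr('s0s.png','scene0.png',215,310,240,390,4)
E
```

```text
(no output)
```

View pics/t0r.png

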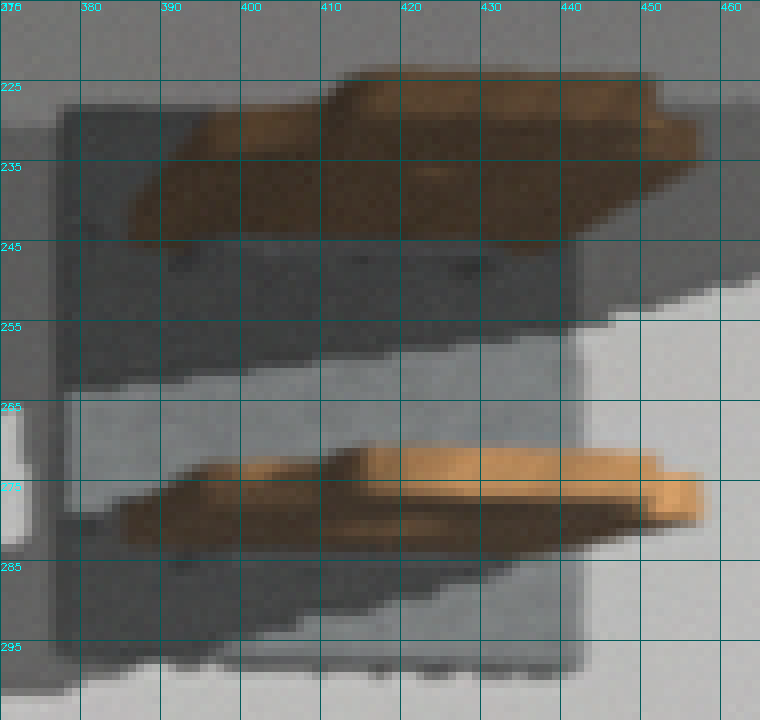

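View pics/t0s.png

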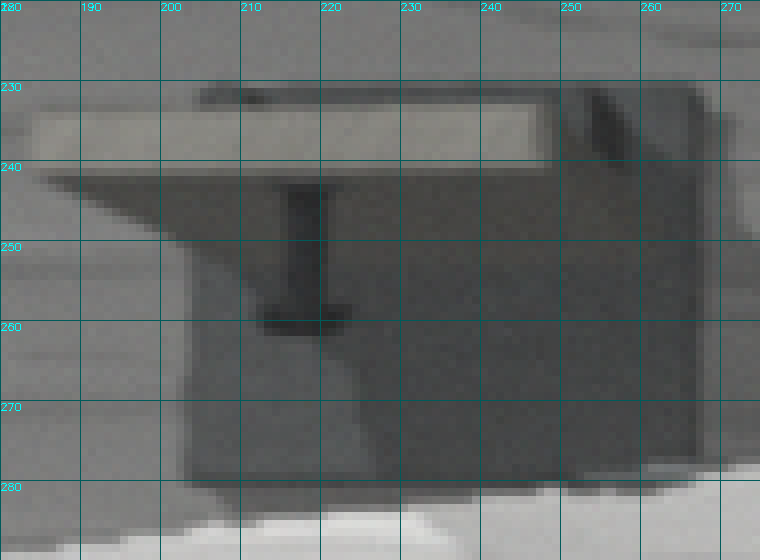

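View pics/s0r.png

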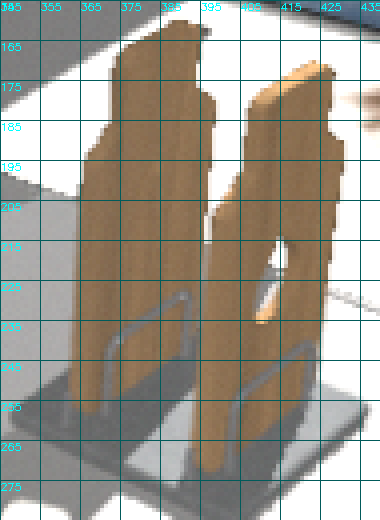

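View pics/s0s.png

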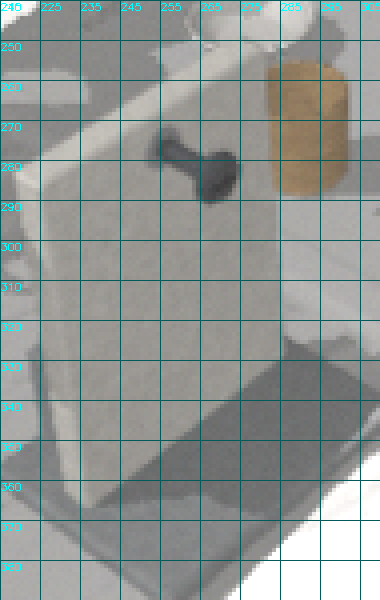

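```bash
python3 - <<'E'
from h import *
np.set_printoptions(precision=4,suppress=True)
t=load('top0.png');s=load('scene0.png')
print('tab top'); 
for p in [(414.5,270.3),(451.8,272),(415,276.9),(451.8,278)]: print(onz(t,*p,.222))
print('plain top')
for p in [(414.5,223.5),(451.8,224.5),(414,229.8),(451.5,230)]: print(onz(t,*p,.222))
print('rack base z=.012')
for p in [(377.5,228.5),(442.5,298.5),(377.5,297),(442,230)]: print(onz(t,*p,.012))
print('panel z=.182')
for p in [(183.7,233.8),(247.3,233),(183.5,240.8),(247.3,240.8)]: print(onz(t,*p,.182))
print('head front top, z=.176', onz(t,218,261.5,.165+0), 'neck at panel', onz(t,218,243,.1695))
print('stand base z=.012')
for p in [(203,280),(267,279),(267.5,230)]: print(onz(t,*p,.012))
print('scene: tab top front corners (404? )',)
for p in [(408,181.5),(424,171),(410,180)]: print(onz(s,*p,.222))
print('panel scene z=.182: left front, left back')
for p in [(225,287),(219,283.5)]: print(onz(s,*p,.182))
# head centre tri
print(tri(s,(269.5,285),t,(218,260)))
E
```

```text
tab top
[ 0.4296 -0.1623  0.222 ]
[ 0.425  -0.2236  0.222 ]
[ 0.4186 -0.1625  0.222 ]
[ 0.4151 -0.2229  0.222 ]
plain top
[ 0.5089 -0.1672  0.222 ]
[ 0.5051 -0.2296  0.222 ]
[ 0.4981 -0.1657  0.222 ]
[ 0.4957 -0.2284  0.222 ]
rack base z=.012
[ 0.5395 -0.1303  0.012 ]
[ 0.3852 -0.2595  0.012 ]
[ 0.392  -0.1231  0.012 ]
[ 0.5317 -0.2688  0.012 ]
panel z=.182
[0.5109 0.2399 0.182 ]
[0.5087 0.1243 0.182 ]
[0.4981 0.24   0.182 ]
[0.4945 0.1244 0.182 ]
head front top, z=.176 [0.4606 0.1812 0.165 ] neck at panel [0.4941 0.1803 0.1695]
stand base z=.012
[0.4387 0.2505 0.012 ]
[0.4369 0.1117 0.012 ]
[0.5439 0.1094 0.012 ]
scene: tab top front corners (404? )
[ 0.4216 -0.1569  0.222 ]
[ 0.4205 -0.2181  0.222 ]
[ 0.4219 -0.165   0.222 ]
panel scene z=.182: left front, left back
[0.4939 0.2394 0.182 ]
[0.5071 0.2394 0.182 ]
(array([0.463 , 0.181 , 0.1646]), np.float64(0.001041911935479739))
```

{"fn": "send_rows", "kwargs": {"targets": [[[0, 0, 6.3], [1.0, 2.5, 1.5], 0.5], [[0, 0, 6.3], [1.8, 3.9, 1.5], 0.3], [[0, 0, 6.3], [1.8, 3.9, 1.5], 0.3], [[0, 0, 6.3], [1.8, 3.9, 1.5], 0.3], [[0, 0, 6.3], [1.8, 3.9, 1.0], 0.3], [[0, 0, 6.3], [1.8, 3.9, 0], 0.3], [[0, 0, 6.3], [1.8, 3.9, 0], 0.3], [[0, 0, 6.3], [1.8, 3.9, 0], 0.3], [[0, 0, 6.3], [1.8, 3.9, 0], 0.3], [[0, 0, 6.6], [1.8, 3.9, 0], 0.3], [[0, 0, 0], [0.2, 0.4, 0], 0.3], [[0, 0, 0], [0, 0, 0], 0.3]]}}

```text
time: 1.65
position: [0.4222, -0.1939, 0.3005]
tcp_rot: [[-0.058, -0.0, 0.998], [-0.998, -0.0, -0.058], [0.0, -1.0, -0.0]]
force: [0.4, -0.2, 0.4]
width: 0.0574
```

```bash
python3 - <<'E'
from h import *
np.set_printoptions(precision=4,suppress=True)
c=shot('wrist','w1.png');shot('top','t1.png');shot('scene','s1.png');s=r.sense()
for k in ['time','joint_pos','position','tcp_rot','force','width']: print(k,s[k])
print(np.degrees(np.arctan2(s['tcp_rot'][1,2],s['tcp_rot'][0,2])))
print(c['world_from_camera'])
E
```

```text
time 1.8
joint_pos [ 0.7225  0.1036 -0.4248  1.8437  0.0459  1.2042  0.2233]
position [ 0.4218 -0.1948  0.3005]
tcp_rot [[-0.0599 -0.0004  0.9982]
 [-0.9982 -0.0001 -0.0599]
 [ 0.0002 -1.     -0.0004]]
force [0.7781 0.4154 0.0224]
width 0.05706360311652379
-3.4346418701784764
[[ 0.9983 -0.0558 -0.0189  0.4286]
 [-0.0589 -0.9531 -0.2969 -0.1123]
 [-0.0015  0.2975 -0.9547  0.4539]
 [ 0.      0.      0.      1.    ]]
```

View pics/w1.png

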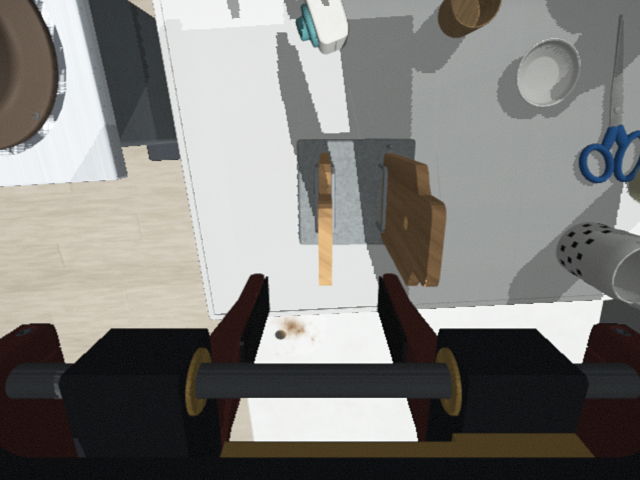

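```bash
python3 - <<'E'
from h import *
np.set_printoptions(precision=4,suppress=True)
c=load('w1.png'); hsv=cv2.cvtColor(c['image'],cv2.COLOR_RGB2HSV)
m=((hsv[...,0]<22)&(hsv[...,1]>90)&(hsv[...,2]>60)).astype(np.uint8); m[:, :300]=0;m[:,360:]=0;m[300:]=0
for v in range(145,295,8):
    x=np.where(m[v])[0]
    if len(x): print(v,x.min(),x.max()+1,onz(c,(x.min()+x.max()+1)/2,v+.5,.222), onz(c,x.max()+1,v+.5,.222)[0]-onz(c,x.min(),v+.5,.222)[0])
ys=np.where(m.any(1))[0];print(ys.min(),ys.max())
E
```

```text
153 321 328 [ 0.4283 -0.1275  0.222 ] 0.004626395011185613
161 320 330 [ 0.4283 -0.1328  0.222 ] 0.006654319032820266
169 319 331 [ 0.428 -0.138  0.222] 0.008040183313674953
177 319 331 [ 0.4277 -0.1433  0.222 ] 0.008095946707520119
185 319 331 [ 0.4274 -0.1488  0.222 ] 0.00815248900725396
193 319 331 [ 0.4271 -0.1542  0.222 ] 0.008209826647348761
201 319 331 [ 0.4268 -0.1598  0.222 ] 0.008267976527895793
209 318 332 [ 0.4264 -0.1654  0.222 ] 0.009714782038845293
217 318 332 [ 0.4261 -0.1712  0.222 ] 0.009784580214843297
225 318 332 [ 0.4258 -0.177   0.222 ] 0.0098553886123261
233 319 332 [ 0.4258 -0.1829  0.222 ] 0.009218100186965894
241 319 332 [ 0.4255 -0.1888  0.222 ] 0.009285788502786274
249 319 332 [ 0.4251 -0.1949  0.222 ] 0.009354478239692987
257 319 332 [ 0.4248 -0.2011  0.222 ] 0.009424191786728486
265 319 331 [ 0.424  -0.2073  0.222 ] 0.008764611738078631
273 319 331 [ 0.4237 -0.2136  0.222 ] 0.008830917936836158
281 320 331 [ 0.4237 -0.2201  0.222 ] 0.008156677198651985
153 284
```

{"fn": "send_rows", "kwargs": {"targets": [[[0, 0, 0], [0.15, 0.2, -1.5], 0.3], [[0, 0, 0], [0, 0, -2.5], 0.3], [[0, 0, 0], [0, 0, -2.5], 0.3], [[0, 0, 0], [0, 0, -2.0], 0.3], [[0, 0, 0], [0, 0, -1.5], 0.3], [[0, 0, 0], [0, 0, -0.5], 0.3], [[0, 0, 0], [0, 0, 0], 0.3]], "newtons": 20}}

```text
time: 2.68
position: [0.4239, -0.1916, 0.1955]
tcp_rot: [[-0.057, -0.0, 0.998], [-0.998, 0.0, -0.057], [-0.0, -1.0, -0.0]]
force: [-0.4, 0.2, -0.6]
width: 0.0572
```

```bash
python3 - <<'E'
from h import *
np.set_printoptions(precision=4,suppress=True)
c=shot('wrist','w2.png');c=shot('scene','s2.png');s=r.sense()
for k in ['time','position','force','width']: print(k,s[k])
E
```

```text
time 2.775
position [ 0.4243 -0.1916  0.1962]
force [ 0.919   0.9334 -0.5951]
width 0.057247403810532796
```

View pics/w2.png

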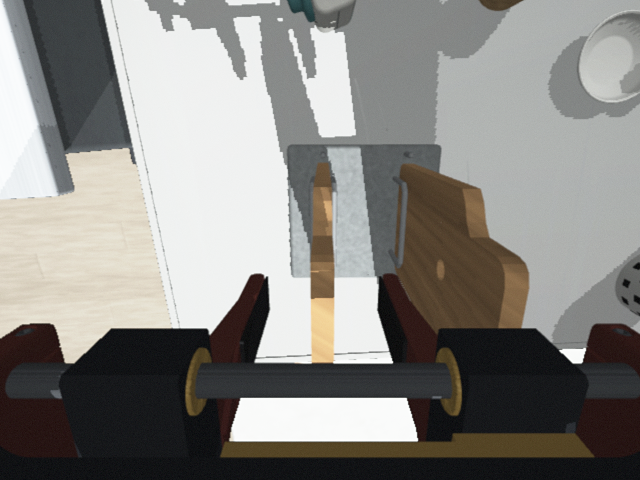

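View pics/s2.png

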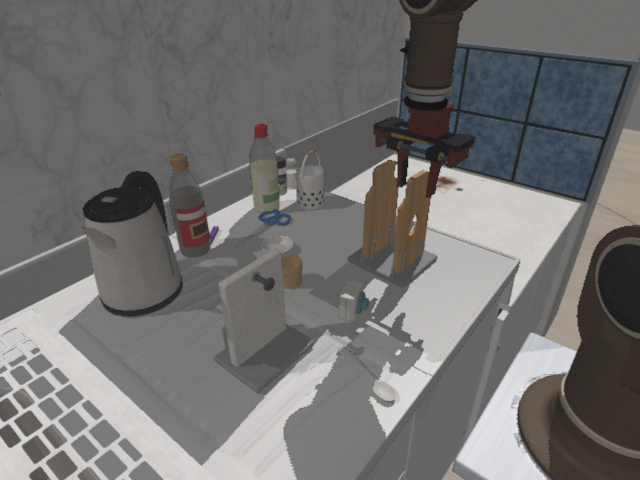

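The tab (columns 311–335) sits midway between the fingers (265/382), and the plain board is clear of the right-hand finger. I'll close the gripper.

{"fn": "send_rows", "kwargs": {"targets": [[[0, 0, 0], [0, 0, 0], 0.0], [[0, 0, 0], [0, 0, 0], -0.4], [[0, 0, 0], [0, 0, 0], -1], [[0, 0, 0], [0, 0, 0], -1], [[0, 0, 0], [0, 0, 0], -1], [[0, 0, 0], [0, 0, 0], -1], [[0, 0, 0], [0, 0, 0], -1]], "newtons": 30}}

```text
time: 3.65
position: [0.4239, -0.1915, 0.1957]
tcp_rot: [[-0.057, -0.0, 0.998], [-0.998, 0.0, -0.057], [-0.0, -1.0, -0.0]]
force: [-0.6, -0.2, 1.1]
width: 0.0099
```

{"fn": "send_rows", "kwargs": {"targets": [[[0, 0, 0], [0, 0, 0.5], -1], [[0, 0, 0], [0, 0, 1.0], -1], [[0, 0, 0], [0, 0, 1.5], -1], [[0, 0, 0], [0, 0, 2.0], -1], [[0, 0, 0], [0, 0, 2.0], -1], [[0, 0, 0], [0, 0, 2.0], -1], [[0, 0, 0], [0, 0, 1.5], -1], [[0, 0, 0], [0, 0, 0.5], -1], [[0, 0, 0], [0, 0, 0], -1]]}}

```text
time: 4.78
position: [0.4239, -0.1915, 0.3057]
tcp_rot: [[-0.057, 0.0, 0.998], [-0.998, -0.0, -0.057], [0.0, -1.0, 0.0]]
force: [0.3, 0.7, -2.1]
width: 0.0098
```

```bash
python3 - <<'E'
from h import *
np.set_printoptions(precision=4,suppress=True)
c=shot('scene','s3.png');s=r.sense()
for k in ['time','position','force','width']: print(k,s[k])
E
```

```text
time 4.825
position [ 0.4237 -0.1914  0.3053]
force [ 0.088  -0.4396 -1.8109]
width 0.010280985956448906
```

View pics/s3.png

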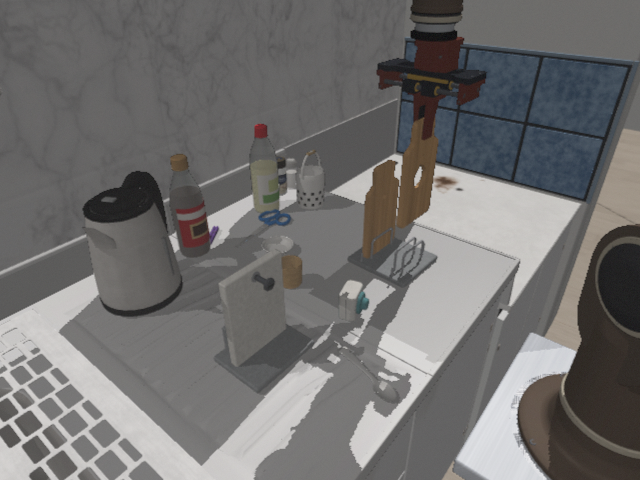

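The board is up and clear of the hoops, held by the tab, and the plain board is still standing in its slot. Next I'll carry it over in front of the screw.

{"fn": "send_rows", "kwargs": {"targets": [[[0, 0, 0.2], [0.0, 1.5, 0], -1], [[0, 0, 0.2], [0.0, 3.0, 0], -1], [[0, 0, 0.2], [0, 4.0, 0], -1], [[0, 0, 0.2], [0, 4.0, 0], -1], [[0, 0, 0.2], [0, 4.5, 0], -1], [[0, 0, 0.2], [0, 4.5, 0], -1], [[0, 0, 0.2], [0, 4.0, 0], -1], [[0, 0, 0.2], [0.1, 4.0, 0], -1], [[0, 0, 0.2], [0.2, 3.5, -1.0], -1], [[0, 0, 0.2], [0.2, 2.5, -1.5], -1], [[0, 0, 0.1], [0.1, 1.3, -1.5], -1], [[0, 0, 0], [0, 0.5, -1.0], -1], [[0, 0, 0], [0, 0, -0.2], -1], [[0, 0, 0], [0, 0, 0], -1], [[0, 0, 0], [0, 0, 0], -1]]}}

```text
time: 6.7
position: [0.4303, 0.181, 0.2541]
tcp_rot: [[-0.022, 0.001, 1.0], [-1.0, -0.0, -0.022], [0.0, -1.0, 0.001]]
force: [-0.7, 0.3, -1.3]
width: 0.0101
```

```bash
python3 - <<'E'
from h import *
np.set_printoptions(precision=4,suppress=True)
shot('scene','s4.png');shot('wrist','w4.png');shot('top','t4.png');s=r.sense()
for k in ['time','position','tcp_rot','force','width']: print(k,s[k])
E
```

```text
time 6.85
position [0.4302 0.1812 0.254 ]
tcp_rot [[-0.0212  0.0007  0.9998]
 [-0.9998 -0.     -0.0212]
 [ 0.     -1.      0.0007]]
force [-0.2742  0.9021 -1.8675]
width 0.010035886357005547
```

View pics/s4.png

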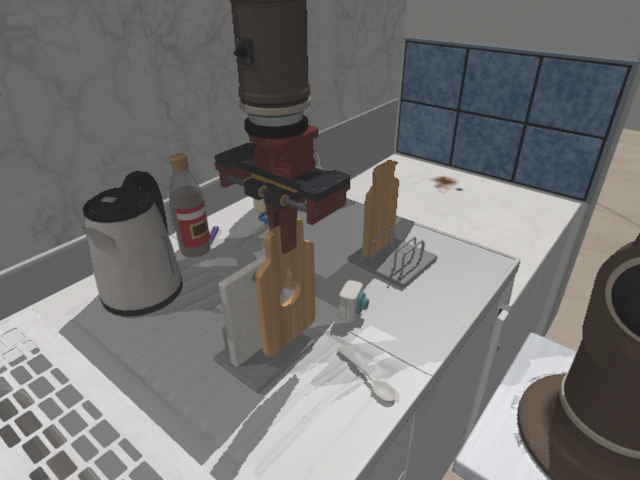

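View pics/w4.png

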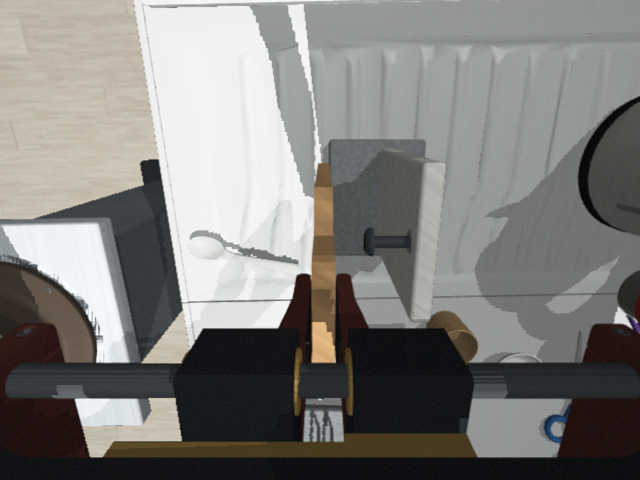

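View pics/t4.png

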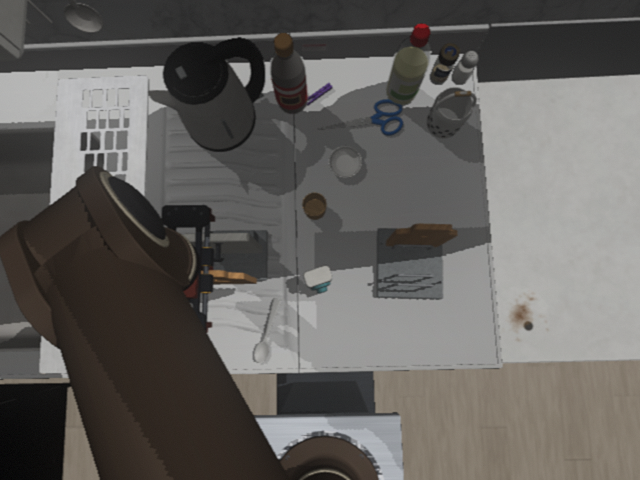

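```bash
cat >> h.py <<'E'
def onplane(c,u,v,p0,n):
    o,d=ray(c,u,v); return o+d*(np.dot(n,np.array(p0)-o)/np.dot(n,d))
def cr(fn,src,x0,x1,y0,y1,k,g=1.0):
    a=cv2.imread('pics/'+src)[y0:y1,x0:x1]; a=np.clip(cv2.resize(a,None,fx=k,fy=k,interpolation=cv2.INTER_NEAREST).astype(float)*g,0,255).astype(np.uint8)
    for x in range(x0,x1,10): cv2.putText(a,str(x),((x-x0)*k,10),0,.35,(255,255,0)); cv2.line(a,((x-x0)*k,0),((x-x0)*k,a.shape[0]),(90,90,0),1)
    for y in range(y0,y1,10): cv2.putText(a,str(y),(0,(y-y0)*k+10),0,.35,(255,255,0)); cv2.line(a,(0,(y-y0)*k),(a.shape[1],(y-y0)*k),(90,90,0),1)
    cv2.imwrite('pics/'+fn,a)
E
python3 - <<'E'
from h import *
np.set_printoptions(precision=4,suppress=True)
w=load('w4.png')
print('neck',onz(w,390,241,.165),'head front',onz(w,365,241,.165),'panel/neck',onz(w,411,241,.165))
print('panel corners z=.182',onz(w,442,161,.182),onz(w,432,318,.182),onz(w,425,161,.182),onz(w,412,317,.182))
cr('s4b.png','s4.png',245,325,220,365,4)
cr('w4b.png','w4.png',290,450,140,330,3)
E
```

```text
neck [0.4817 0.1821 0.165 ] head front [0.463  0.1825 0.165 ] panel/neck [0.4974 0.1817 0.165 ]
panel corners z=.182 [0.51   0.2416 0.182 ] [0.5119 0.1264 0.182 ] [0.499  0.2419 0.182 ] [0.4969 0.1275 0.182 ]
```

View pics/s4b.png

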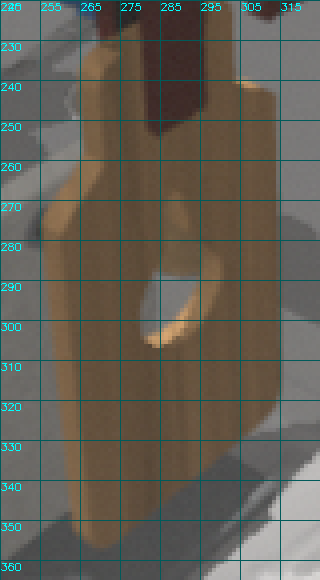

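View pics/w4b.png

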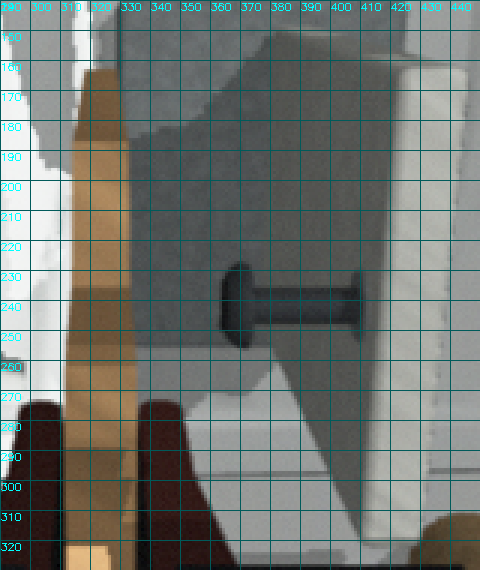

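```bash
python3 - <<'E'
from h import *
np.set_printoptions(precision=4,suppress=True)
s=load('s4.png')
a=np.radians(-1.2); X=np.array([np.cos(a),np.sin(a),0]);Y=np.array([-np.sin(a),np.cos(a),0])
p0=np.array([.4302,.1812,0])-5e-3*X
for n,p in dict(footL=(270,356.5),footR=(313.5,321),shR=(313.5,243),slot_top=(288,267.5),hole_bot=(283,306.5),holeL=(279.5,299),holeR=(300,285)).items():
    q=onplane(s,*p,p0,X)-p0; print(n,'y %.4f z %.4f'%(q@Y,q[2]))
for n,(y,z) in dict(footL=(.055,.0703),footR=(-.055,.0703),hole=(0,.1653),slot=(0,.2123)).items(): print(n,proj(s,p0+Y*y+[0,0,z]))
for i in range(0,360,45): print(i,proj(s,p0+Y*.022*np.cos(np.radians(i))+[0,0,.1653+.022*np.sin(np.radians(i))]))
E
```

```text
footL y 0.0450 z 0.0728
footR y -0.0567 z 0.0726
shR y -0.0605 z 0.2254
slot_top y -0.0043 z 0.2121
hole_bot y 0.0107 z 0.1494
holeL y 0.0166 z 0.1676
holeR y -0.0277 z 0.1662
footL [265.384  361.5355]
footR [312.8469 322.5934]
hole [287.4656 294.546 ]
slot [285.9182 268.7934]
0 [277.0018 302.0917]
45 [279.512 291.483]
90 [286.756  282.7361]
135 [294.2018 281.1483]
180 [297.5023 287.3082]
225 [294.999  297.4473]
270 [288.1507 305.9489]
315 [280.6979 308.0062]
```

```bash
python3 - <<'E'
from h import *
np.set_printoptions(precision=2,suppress=True)
w=load('w4.png')
a=np.radians(-1.2); X=np.array([np.cos(a),np.sin(a),0]);Y=np.array([-np.sin(a),np.cos(a),0])
p0=np.array([.4302,.1812,.0703])
for d in (0,-.004):
  for n,(y,z) in dict(footL=(.055,0),footL20=(.055,.02),shoulder=(.055,.17),sh2=(.033,.172),tab=(.033,.21)).items(): print(d,n,proj(w,p0+Y*(y+d)+[0,0,z]))
E
cr=1
python3 -c "
from h import *
cr('w4c.png','w4.png',300,350,150,350,3,1.3)
cr('w2c.png','w2.png',300,350,150,380,3,1.3)"
```

```text
0 footL [321.57 158.39]
0 footL20 [321.48 160.17]
0 shoulder [320.06 186.38]
0 sh2 [320.21 230.5 ]
0 tab [319.42 257.46]
-0.004 footL [321.59 162.6 ]
-0.004 footL20 [321.49 164.63]
-0.004 shoulder [320.1  194.45]
-0.004 sh2 [320.24 238.06]
-0.004 tab [319.47 266.77]
```

View pics/w4c.png

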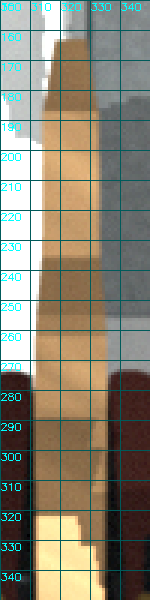

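{"fn": "send_rows", "kwargs": {"targets": [[[0, 0, 0], [0.3, 0.3, 0], -1], [[0, 0, 0], [0.7, 0, 0], -1], [[0, 0, 0], [0.7, 0, 0], -1], [[0, 0, 0], [0.7, 0, 0], -1], [[0, 0, 0], [0.7, 0, 0], -1], [[0, 0, 0], [0.7, 0, 0], -1], [[0, 0, 0], [0.7, 0, 0], -1], [[0, 0, 0], [0.5, 0, 0], -1], [[0, 0, 0], [0.2, 0, 0], -1], [[0, 0, 0], [0, 0, 0], -1]]}}

```text
time: 8.1
position: [0.4819, 0.1845, 0.2536]
tcp_rot: [[-0.021, -0.0, 1.0], [-1.0, 0.0, -0.021], [-0.0, -1.0, -0.0]]
force: [0.4, 0.4, -2.2]
width: 0.0097
```

```bash
python3 - <<'E'
from h import *
np.set_printoptions(precision=4,suppress=True)
shot('scene','s5.png');shot('wrist','w5.png');s=r.sense()
for k in ['time','position','force','moment','width']: print(k,s[k])
cr('s5b.png','s5.png',215,325,215,365,4,1.2)
cr('w5b.png','w5.png',290,450,140,330,3)
E
```

```text
time 8.2
position [0.4817 0.1845 0.2537]
force [ 1.9875 -0.4232 -1.9976]
moment [-0.0469 -0.0413  0.0124]
width 0.010196478743442278
```

View pics/s5b.png

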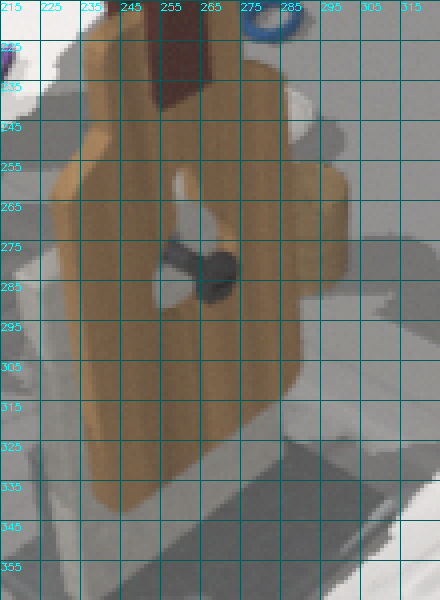

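View pics/w5b.png

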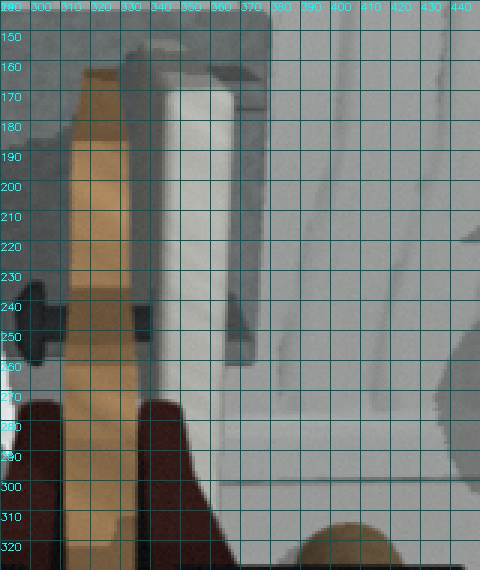

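```bash
python3 - <<'E'
from h import *
np.set_printoptions(precision=4,suppress=True)
s=load('s5.png')
a=np.radians(-1.2); X=np.array([np.cos(a),np.sin(a),0]);Y=np.array([-np.sin(a),np.cos(a),0])
c=np.array([.4817,.1845,0])
p0=c-5e-3*X
for n,p in dict(slot_top=(260,256.5),slotL=(258.5,261),slotR=(263.5,259),hole_bot=(257,292),holeL=(253,284),shoulR=(286,237),sideR1=(286.5,240),sideR2=(289.5,300),footL=(245,343.5)).items():
    q=onplane(s,*p,p0,X); print(n,q,'y %.4f z %.4f'%((q-p0)@Y,q[2]))
# head front disc centre at x=.4615
q=onplane(s,269,285,[.4617,.1815,.165],X); print('head',q)
N=np.array([.4817,.182,.165])
print('slot expected px', proj(s,[*(p0+Y*0)[:2],.0703+.142]), proj(s,[*(p0-Y*.004)[:2],.0703+.142]))
E
```

```text
slot_top [0.4766 0.1817 0.2118] y -0.0029 z 0.2118
slotL [0.4767 0.1855 0.2057] y 0.0009 z 0.2057
slotR [0.4765 0.1754 0.2038] y -0.0092 z 0.2038
hole_bot [0.4769 0.1945 0.1525] y 0.0099 z 0.1525
holeL [0.477  0.2006 0.1717] y 0.0160 z 0.1717
shoulR [0.4755 0.1254 0.2183] y -0.0592 z 0.2183
sideR1 [0.4754 0.1247 0.2124] y -0.0599 z 0.2124
sideR2 [0.4755 0.1257 0.0917] y -0.0589 z 0.0917
footL [0.4776 0.2298 0.0706] y 0.0452 z 0.0706
head [0.4617 0.1825 0.1661]
slot expected px [258.5628 257.0613] [260.5264 255.8652]
```

{"fn": "send_rows", "kwargs": {"targets": [[[0, 0, 0], [0, 0.15, 0], -1], [[0, 0, 0], [0, 0, -0.5], -1], [[0, 0, 0], [0, 0, -0.5], -1], [[0, 0, 0], [0, 0, -0.5], -1], [[0, 0, 0], [0, 0, -0.5], -1], [[0, 0, 0], [0, 0, -0.4], -1], [[0, 0, 0], [0, 0, 0], -1]]}}

```text
time: 9.07
position: [0.4818, 0.1859, 0.2293]
tcp_rot: [[-0.02, -0.001, 1.0], [-1.0, -0.0, -0.02], [0.0, -1.0, -0.001]]
force: [-0.2, 0.1, -1.9]
width: 0.0095
```

```bash
python3 - <<'E'
from h import *
np.set_printoptions(precision=4,suppress=True)
shot('scene','s6.png');s=r.sense()
for k in ['time','position','force','moment','width']: print(k,s[k])
cr('s6b.png','s6.png',215,325,215,365,4,1.2)
E
```

```text
time 9.125
position [0.4819 0.186  0.2295]
force [ 0.0959 -0.8096 -2.9961]
moment [-0.0169 -0.0683 -0.0115]
width 0.010244887339740976
```

View pics/s6b.png

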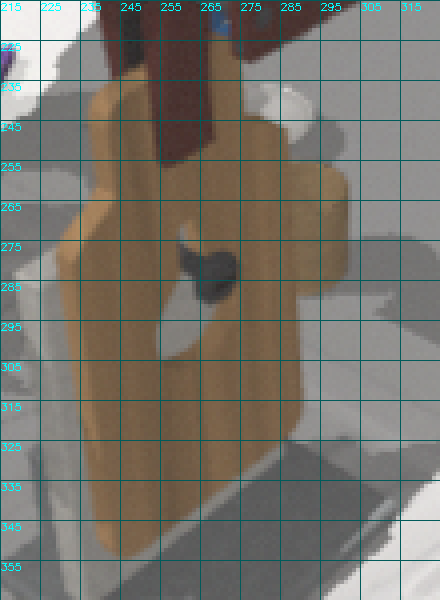

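The neck is entering the slot (around pixel 260, 278) and the force readings show no side load. I'll lower the rest of the way.

{"fn": "send_rows", "kwargs": {"targets": [[[0, 0, 0], [0, 0, -0.4], -1], [[0, 0, 0], [0, 0, -0.4], -1], [[0, 0, 0], [0, 0, -0.4], -1], [[0, 0, 0], [0, 0, -0.3], -1], [[0, 0, 0], [0, 0, -0.2], -1], [[0, 0, 0], [0, 0, 0], -1]]}}

```text
time: 9.88
position: [0.4819, 0.186, 0.2125]
tcp_rot: [[-0.02, -0.0, 1.0], [-1.0, -0.0, -0.02], [0.0, -1.0, -0.0]]
force: [0.6, -0.5, -2.4]
width: 0.0097
```

```bash
python3 - <<'E'
from h import *
np.set_printoptions(precision=4,suppress=True)
shot('scene','s7.png');shot('wrist','w7.png');s=r.sense()
for k in ['time','position','force','moment','width']: print(k,s[k])
cr('s7b.png','s7.png',215,325,215,365,4,1.2)
E
```

```text
time 9.975
position [0.482  0.186  0.2127]
force [ 1.0595  0.0346 -2.4377]
moment [-0.0079 -0.0429 -0.0343]
width 0.009661998182674695
```

View pics/s7b.png

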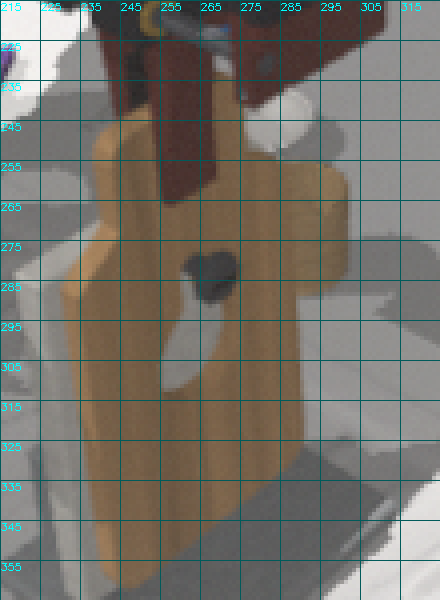

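View pics/w7.png

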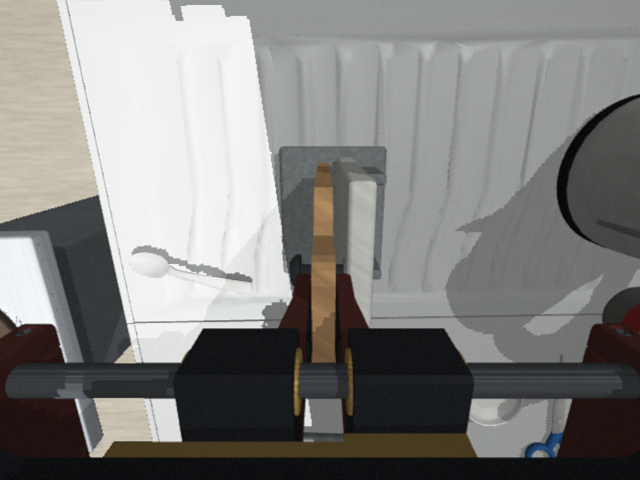

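{"fn": "send_rows", "kwargs": {"targets": [[[0, 0, 0], [0, 0, -0.1], -1], [[0, 0, 0], [0, 0, -0.1], -1], [[0, 0, 0], [0, 0, 0], -1]]}}

```text
time: 10.35
position: [0.4822, 0.1857, 0.2112]
tcp_rot: [[-0.021, 0.001, 1.0], [-1.0, -0.001, -0.021], [0.001, -1.0, 0.001]]
force: [-0.8, -2.1, 4.1]
width: 0.0098
```

Contact came at z = 0.211, as predicted, with the vertical force up 6.5 N. Now I'll release and rise.

{"fn": "send_rows", "kwargs": {"targets": [[[0, 0, 0], [0, 0, 0.05], -0.6], [[0, 0, 0], [0, 0, 0], -0.3], [[0, 0, 0], [0, 0, 0], 0], [[0, 0, 0], [0, 0, 0], 0.2], [[0, 0, 0], [0, 0, 0], 0.2], [[0, 0, 0], [0, 0, 0], 0.2]]}}

```text
time: 11.1
position: [0.4819, 0.186, 0.2111]
tcp_rot: [[-0.021, -0.0, 1.0], [-1.0, 0.0, -0.021], [-0.0, -1.0, -0.0]]
force: [0.2, 0.0, 0.3]
width: 0.0527
```

```bash
python3 - <<'E'
from h import *
np.set_printoptions(precision=4,suppress=True)
shot('scene','s8.png');shot('wrist','w8.png');s=r.sense()
for k in ['time','position','force','moment','width']: print(k,s[k])
E
```

```text
time 11.2
position [0.4819 0.186  0.2111]
force [0.6925 0.0538 0.0214]
moment [ 0.0128 -0.0876  0.0558]
width 0.052791410258037366
```

View pics/s8.png

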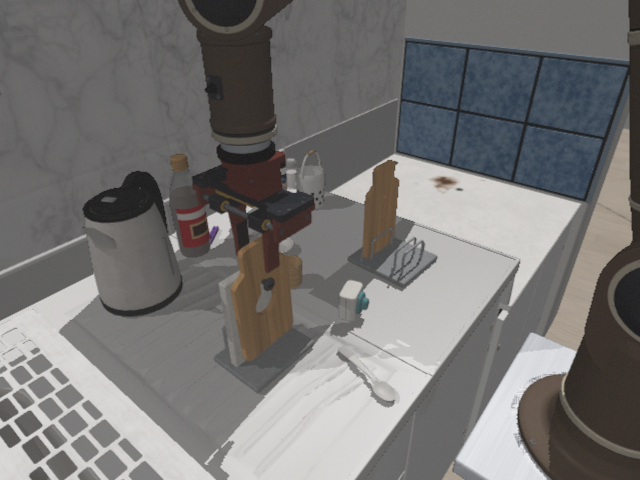

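View pics/w8.png

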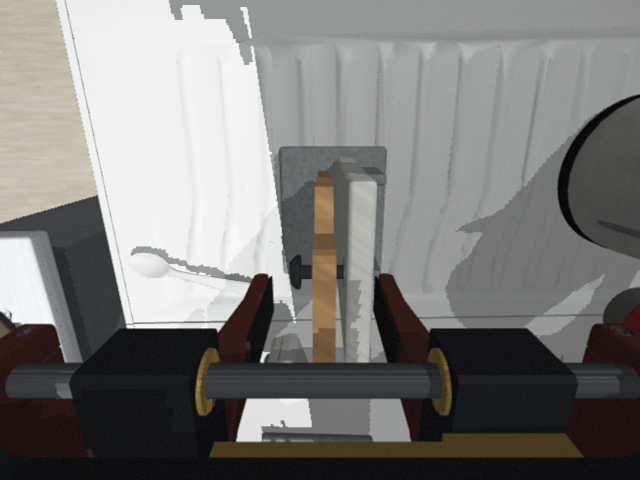

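The board is hanging with the screw head in front of it (scene pixel 268, 284), and both fingers are off it. I'll rise straight up.

{"fn": "send_rows", "kwargs": {"targets": [[[0, 0, 0], [0, 0, 0.5], 0.2], [[0, 0, 0], [0, 0, 1.5], 0.2], [[0, 0, 0], [0, 0, 2.5], 0.2], [[0, 0, 0], [0, 0, 3.0], 0.2], [[0, 0, 0], [0, 0, 3.0], 0.2], [[0, 0, 0], [0, 0, 2.0], 0.2], [[0, 0, 0], [0, 0, 0], 0.2], [[0, 0, 0], [0, 0, 0], 0.2]]}}

```text
time: 12.2
position: [0.4817, 0.1858, 0.3358]
tcp_rot: [[-0.021, -0.0, 1.0], [-1.0, -0.0, -0.021], [0.0, -1.0, -0.0]]
force: [-0.0, -0.3, -0.1]
width: 0.0527
```

```bash
python3 - <<'E'
from h import *
np.set_printoptions(precision=4,suppress=True)
c=shot('scene','s9.png');shot('wrist','w9.png');s=r.sense()
for k in ['time','position','force','width']: print(k,s[k])
cr('s9b.png','s9.png',215,325,215,365,4,1.2)
E
```

```text
time 12.3
position [0.4816 0.1857 0.3353]
force [-0.5549 -0.4235  0.6305]
width 0.05215213274991525
```

View pics/s9b.png

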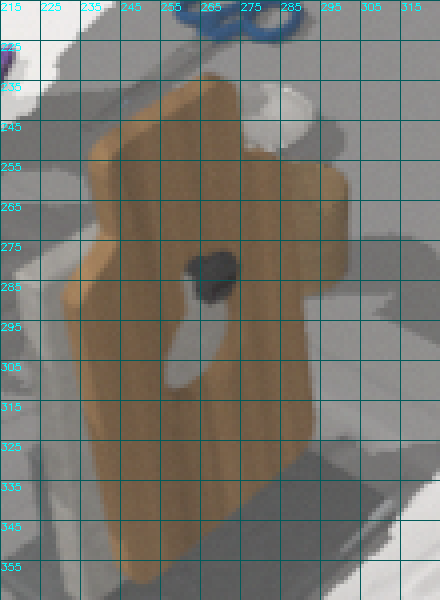

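View pics/w9.png

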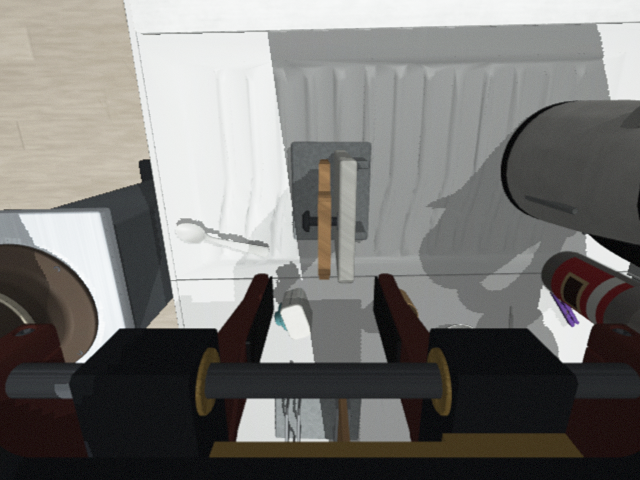

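View pics/s9.png

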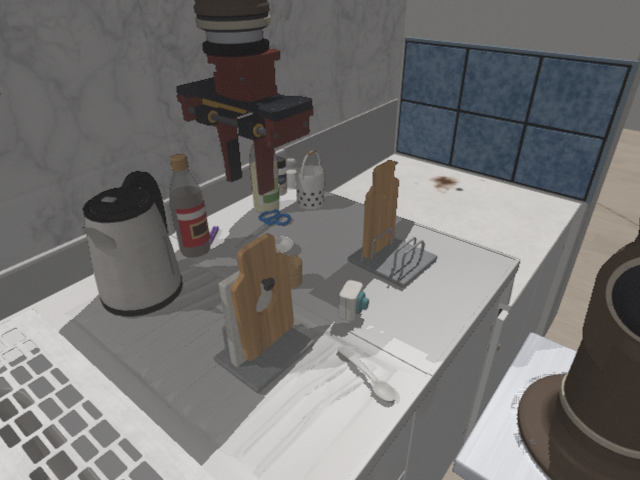

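The board has rolled slightly since I let go, so I'll wait and see whether it is at rest.

{"fn": "send_rows", "kwargs": {"targets": [[[0, 0, 0], [0, 0, 0.5], 0.2], [[0, 0, 0], [0, 0, 0], 0.2], [[0, 0, 0], [0, 0, 0], 0.2], [[0, 0, 0], [0, 0, 0], 0.2], [[0, 0, 0], [0, 0, 0], 0.2], [[0, 0, 0], [0, 0, 0], 0.2], [[0, 0, 0], [0, 0, 0], 0.2], [[0, 0, 0], [0, 0, 0], 0.2]]}}

```text
time: 13.3
position: [0.4819, 0.186, 0.3412]
tcp_rot: [[-0.021, 0.0, 1.0], [-1.0, 0.0, -0.021], [-0.0, -1.0, 0.0]]
force: [-0.3, -0.9, 0.2]
width: 0.0529
```

```bash
python3 - <<'E'
from h import *
np.set_printoptions(precision=4,suppress=True)
c=shot('scene','s10.png');w=shot('wrist','w10.png'); s9=load('s9.png')
d=np.abs(c['image'].astype(int)-s9['image'])[220:370,210:330].max(2); print('diff>40 px',(d>40).sum(), r.sense()['time'])
d=np.abs(c['image'].astype(int)-load('s0.png' if 0 else 'scene0.png')['image'])[155:285,345:398].max(2); print('plain diff',(d>60).sum())
cr('s10b.png','s10.png',215,325,215,365,4,1.2)
cr('w10b.png','w10.png',290,380,130,300,3,1)
E
```

```text
diff>40 px 0 13.4
plain diff 44
```

View pics/s10b.png

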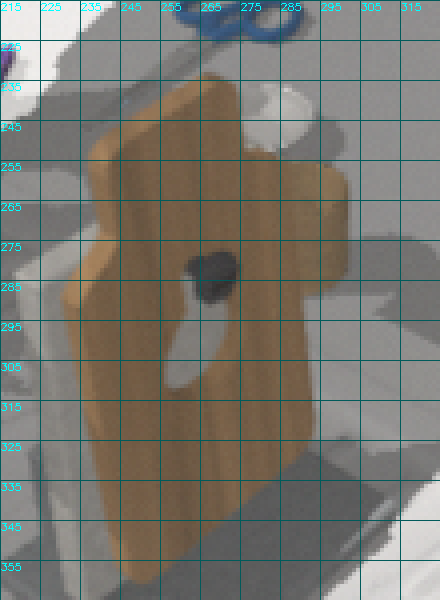

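View pics/w10b.png

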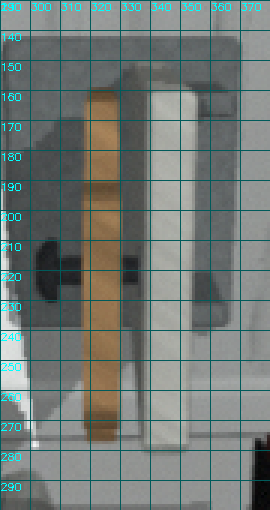

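```bash
python3 - <<'E'
from h import *
np.set_printoptions(precision=4,suppress=True)
s=load('s10.png');w=load('w10.png')
a=np.radians(-1.2); X=np.array([np.cos(a),np.sin(a),0]);Y=np.array([-np.sin(a),np.cos(a),0])
print('board mid at shoulders z~.2',onz(w,323,170,.199),onz(w,323,210,.237),'tab top',onz(w,323,265,.237))
x=.4819-.005; p0=np.array([x,.182,0])
g=lambda u,v:(lambda q:np.array([(q-p0)@Y,q[2]]))(onplane(s,u,v,p0,X))
R1,R2=g(291,300),g(293.3,320); T1,T2=g(242.5,255),g(270,236.5);B1,B2=g(253,360),g(285,333)
print('side',R1,R2,np.degrees(np.arctan2(*(R1-R2))));print('top',T1,T2,np.degrees(np.arctan2((T1-T2)[1],(T1-T2)[0])))
print('bottom',B1,B2,np.degrees(np.arctan2((B1-B2)[1],(B1-B2)[0])))
E
```

```text
board mid at shoulders z~.2 [0.4841 0.2346 0.199 ] [0.4836 0.2084 0.237 ] tab top [0.4826 0.1627 0.237 ]
side [-0.0602  0.0891] [-0.0632  0.0413] 3.5683974861988847
top [0.0315 0.2313] [-0.0236  0.2353] -4.120082105320658
bottom [0.036  0.0233] [-0.0408  0.0266] -2.472058828048957
```

```bash
python3 -c "
from station import r
print(r.hand_in())"
```

```text
the job is handed in; nothing more can be done
None
```

The keyhole board, which was in the rack slot nearer the robot, now hangs on the stand's screw. I handed the job in at about 13.4 s; `hand_in()` reports no verdict.

I gripped the tab across its thickness, lifted the board clear and carried it to the stand. I passed the round opening over the screw's head, then lowered it until it touched the neck at TCP z = 0.211, as predicted. After that I let go and rose clear.

**Last checks:**
- **Seating:** the board's mid thickness is at about x = 0.483 and mid-neck is at 0.482. The board lies between the head and the panel, with its top edge 0.231–0.235 m up against the expected 0.237.
- **At rest:** two pictures 1 s apart showed no change at the board.
- **Tilt:** it rolled about 2.5–4° when released, not perfectly upright but well inside the 15° allowed.
- **Facing:** I set the board to the stand's measured yaw (about −1.2°), and the pictures after release show it about parallel to the panel. I did not measure that angle again.
- **Plain board:** it still stands upright in its slot. A comparison with the first picture differed by only 44 pixels; I did not look into those.
- **Robot:** it touches nothing, and the last force readings were near zero.

**Disagreements between measurements:** the top and wrist cameras differed by about 3 mm on the board's position in the rack. The scene camera showed the board 3–5 mm off the gripper's centre line. I shifted it 4.5 mm sideways to suit, and the screw entered the slot with no side load.

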